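# Clamp a bracket in the checking fixture with its push-and-turn catch

## Task

Swing the open hold-down frame of the checking fixture down over the stamped bracket and lock it: with the catch's tongue turned clear of the keeper, press the frame gently home against the springs onto its rest posts, and while it is down turn the catch's lever fully clockwise (from above) until it points straight out over the keeper, so that the frame stays down when let go. The rests stand a little higher or lower each time, so feel for them; do not force the frame onto its rests or the catch against the keeper, and leave the other things on the bench where they are.

Things in the scene. Friction and masses are not known exactly. Their poses are not given: they have to be found in the camera images.
- fixture: checking fixture, aluminium base plate 340 (x) x 260 (y) x 20 mm, fixed to the table; origin at the centre of its underside, x towards its hinge side (away from the robot), y left, z up. The frame's hinge axis runs along y at x = 130, z = 85 mm; white pillars at y = +-116 reach z = 102. At the near side a height-adjustable block (latch_block) carries keeper and rests
- frame (a joint): angle of the hold-down frame, rad: 0 = level, grows as it opens, to 1.4; stiff hinge, it stays where put. At 0.079 its pad meets the sprung nest. Home, its front bar lies on two posts at fixture x = -110, y = +-80, tops 79 to 91 mm high: the block's height varies, so home is 0 to 0.05. Pressing home takes 8 to 13 N at the catch; let go unlatched it springs up to 0.079
- frame_hinge (a point): point on the hinge axis midway between the arms of the frame; axes of the frame (x away from the front bar, y along the hinge, z out of its upper face)
- bar_mid (a point): middle of the upper face of the frame's front bar (aluminium, 36 x 200 x 12 mm, long side along y), 240 mm from the hinge axis; same axes as frame_hinge. The catch passes through the bar here
- catch (a joint): angle of the catch, rad: at 0 lever and tongue point to fixture -y (along the bar), clear of the keeper (below 0.4 it clears); grows clockwise from above to a stop at 1.58, pointing to -x. Tongue 10 wide, 6 thick, reach 34 mm, 40 to 46 mm below the bar's upper face. Keeper: dark plate, fixture x -159 to -119, y -15 to 15, 18 mm thick, its underside 2.5 mm above the tongue when home
- catch_grip (a point): point on the catch's axis at the height to grip: the lever is a black bar 14 mm wide, 26 mm high, reaching 42 mm from the axis on its pointing side and 14 mm on the other; this point is 24 mm above the bar's upper face, 12 mm below the lever's top; the lever's underside is 10 mm above the bar. Its own -y axis is the way the lever points
- catch_tip (a point): end of the lever's pointing side, on its top edge
- pull_pin: bystander: small turned steel pull pin, 22 mm across, 40 mm tall, standing on the fixture's base plate near its front left corner; origin under its foot
- ring_gauge: bystander: steel ring, 34 mm across, 14 mm high, lying on the base plate near its front right corner; origin at the centre of its underside
- gauge_block: bystander: steel block 30 x 50 x 20 mm on the table in front of the fixture; origin at the centre of its underside
- plug_gauge: bystander: double-ended plug gauge, 120 mm long, 18 mm thick, lying on the table in front of the fixture; origin under its middle
- spare_bracket: bystander: a second stamped steel bracket, 140 x 150 mm, lying on the table to the left; origin at the centre of its underside
- v_block: bystander: dark steel V-block 70 x 60 x 75 mm on the right; origin at the centre of its underside
- mag_base: bystander: round indicator base, 58 mm across, 78 mm tall, on the right; origin at the centre of its underside
- carton: bystander: cardboard box 80 x 100 x 50 mm at the far left; origin at the centre of its underside

How it is judged:
On the way, in this order (a step that is already met when the one before it is completed fails the run):
1. the frame is lowered until it is nearly level (value of joint frame below 0.25 rad), for 0.1 s.
2. the frame is home and the catch turned under the keeper (value of joint frame below 0.08 rad and value of joint catch above 1.35 rad), for 0.1 s.
At the end, for the whole second after the job is handed in: the frame stays down by itself (joint below 0.08 rad; with the tongue on top of the keeper it would stand above 0.1) with the catch turned under the keeper (beyond 1.35 rad of 1.58), both at rest (all of step 2 and velocity of joint frame between -0.05 and 0.05 rad/s and velocity of joint catch between -0.1 and 0.1 rad/s); the robot touches nothing.
It fails at once if the frame is forced onto its rest posts, or the catch against the keeper (more than 35 N) (contact force between latch_block and anything else above 35 N).
It fails at once if a bystander is shifted by more than 30 mm (distance of any of pull_pin, ring_gauge, gauge_block, plug_gauge, spare_bracket, v_block, mag_base, carton from where it was at the start of the episode above 0.03 m).
It also fails if it takes over 54 s, if anything falls off the work surface, if the arm or the gripper's body presses on something with over 40 N, if the wrist force passes 120 N, or if a joint passes its speed limit or range.

## Robot

A 7-joint arm with a two-finger parallel gripper is mounted at the origin on the work surface. World frame = base frame: x ahead of the robot, y to its left, z up, the work surface at z = 0. Lengths are in m, angles in rad, forces in N, time in s.
With the tool pointing down it reaches from about 0.4 to 0.9 m from the base axis. Payload 5.6 kg.
Tool frame: the origin (TCP) lies at the very end of the fingers, on their centre line; the grasp point (between the pads) lies 19 mm behind it; z points along the fingers, y is the line along which they close (so a half turn about z gives the same grasp; the last joint's range is limited). The gripper opens to 92 mm and grips with 3 to 60 N. Pads are 20 mm wide; open, the fingers measure 128 mm over their backs; the gripper's body (75 mm by 189 mm) begins 69 mm behind the grasp point.
Start: joints at [1.24, 0.468, -0.012, 1.603, 0.006, 1.071, -0.056], TCP at [0.184, -0.623, 0.215] pointing down, gripper open.
Joint ranges: [-2.53, 2.53], [-0.31, 2.02], [-1.57, 1.55], [0.28, 2.44], [-1.29, 4.43], [0.15, 1.84], [-2.92, 2.92]. Speed limits (rad/s): [2.57, 2.57, 3.14, 3.14, 3.14, 3.14, 3.14].

## Interface

Orientations are given as a unit quaternion [x, y, z, w].
In Python, from cell import arm, effector, sensors, vision gives the robot as it stands. Calls block until the motion is done:
- arm.move_pose(position, orientation): joint-space move of the TCP to a pose.
- arm.move_l(position, max_speed=0.15, rotation=None): straight line of the TCP; rotation=None keeps the orientation; max_speed is the mean speed in m/s.
- arm.goto_joints(angles): joint-space move.
- effector.open_jaws() and effector.close(grip_force=None): open the fingers fully, or close them until they stop; grip_force is the grip in N (None keeps the last).
- arm.sleep(seconds).
- arm.solve_ik(position, orientation): joint angles nearest the present ones, or None.
- sensors.read_state(): the state.
- vision.get_image(name): name is "scene" or "top"; returns a dict with "frame" (400x640x3 uint8, red, green, blue), "z_map" (400x640 float32, m along the optical axis (not along the pixel's ray), 0 where there is no reading), "fov_y" (degrees; the focal length in pixels is half the picture's height over the tangent of half this angle, whatever the lens; pixels are square), "cx", "cy" (the principal point, pixels), "k1" (the pictures are not rectified: a ray, as slopes to the right and down, at radius r is drawn at 1 + k1 r^2 times it, then the intrinsics apply), "position" and "attitude" of the camera in the world. Camera axes: x right, y down, z forward; pixel columns grow to the right and rows downward; lengths in m; the calibration is good to about 2 mm. A picture is of the moment at which its call begins.
A pose or a line that the arm cannot do raises arm.PlanningError and nothing moves.
- arm.hand_in(): hands the job in; it is judged then, once.
The state is a dict: "time": time; "qpos": joint angles; "joint_vel": joint speeds; "joint_torque": joint torques, N m; "position": TCP position; "tool_rot": TCP orientation; "contact_force": force on the tool from outside, world axes, zero at the start; "wrist_torque": the same for the moment, N m; "gripper_width": opening from 0.0 (shut) to 1.0 (fully open); "gripper_force": force on a finger pad.
Only numpy, scipy, OpenCV 4.12 (cv2) and the standard library are available. Lean on these libraries where they do the work, as an engineer would, in place of code of your own. Each camera call takes 0.05 s, during which the arm holds its last target. There are 200 camera calls.

## Working session

There is one attempt and no reset: what is moved stays moved. The work goes in short steps, each a Python script; the robot and the scene stay as the last script left them, time stands still between calls to the robot, and variables do not carry over. Pictures are saved under pics/ and viewed, at most 10 in all, crops included, and the job is handed in when it is done.

```bash
mkdir -p pics; ls; cat > h.py <<'E'
import numpy as np, cv2
from scipy.spatial.transform import Rotation as R
from cell import arm, effector, sensors, vision
def rot(a):
    a=np.array(a,float)
    return a if a.shape==(3,3) else R.from_quat(a).as_matrix()
def cloud(im):
    h,w=im["z_map"].shape; f=h/2/np.tan(np.radians(im["fov_y"])/2)
    K=np.array([[f,0,im["cx"]],[0,f,im["cy"]],[0,0,1]])
    v,u=np.mgrid[:h,:w]; p=np.stack([u,v],-1).reshape(-1,1,2).astype(np.float64)
    s=cv2.undistortPoints(p,K,np.array([im["k1"],0,0,0,0.])).reshape(h,w,2)
    z=im["z_map"].astype(float)
    P=np.dstack([s*z[...,None],z])@rot(im["attitude"]).T+np.array(im["position"])
    P[z==0]=np.nan
    return P
def save(im,n,crop=None,sc=1):
    a=im["frame"][...,::-1]
    if crop: a=a[crop[1]:crop[3],crop[0]:crop[2]]
    cv2.imwrite("pics/"+n,cv2.resize(a,None,fx=sc,fy=sc,interpolation=cv2.INTER_CUBIC))
E
python3 - <<'E'
from h import *
for n in("scene","top"):
    im=vision.get_image(n); save(im,n+".png"); np.save(n+"_P.npy",cloud(im)); np.save(n+"_f.npy",im["frame"])
    print(n,{k:v for k,v in im.items() if k not in("frame","z_map")})
print(sensors.read_state())
E
```

```text
pics
scene {'fov_y': 44.39015407120297, 'cx': 325.99688199303273, 'cy': 195.9401516707738, 'k1': -0.02103885348011056, 'position': array([0.87774569, 0.53769045, 1.09858906]), 'attitude': array([ 0.24295529,  0.93151553, -0.26381185, -0.06045537])}
top {'fov_y': 44.03914170768173, 'cx': 318.5318130794054, 'cy': 200.43497930946708, 'k1': -0.061838178387431594, 'position': array([0.39032943, 0.00268351, 1.36908518]), 'attitude': array([-0.70243916,  0.70759772, -0.05595823,  0.05247259])}
{'time': 0.1, 'qpos': array([ 1.23998743,  0.46828766, -0.01161086,  1.60353971,  0.00598958,
        1.07142962, -0.05629125]), 'joint_vel': array([-0.00091487, -0.00127218, -0.00168527, -0.00141365,  0.00126856,
        0.00071453,  0.00108936]), 'joint_torque': array([ 2.24654759e-03, -5.21641624e+01, -1.19296039e-02, -2.44367123e+01,
       -5.67965198e-02,  1.40188396e-02,  3.64219750e-05]), 'position': array([ 0.18429178, -0.62276149,  0.21373318]), 'tool_rot': array([ 9.89667117e-01,  1.43381778e-01, -1.68343660e-04, -7.97276420e-04]), 'contact_force': array([ 0.2552638 , -0.49278099, -0.35745918]), 'wrist_torque': array([0.00464167, 0.0395393 , 0.00710633]), 'gripper_force': 0.0, 'gripper_width': 0.9948717150418493}
```

View pics/scene.png

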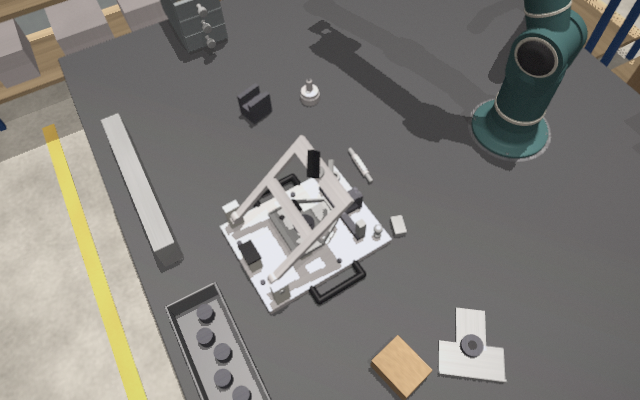

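View pics/top.png

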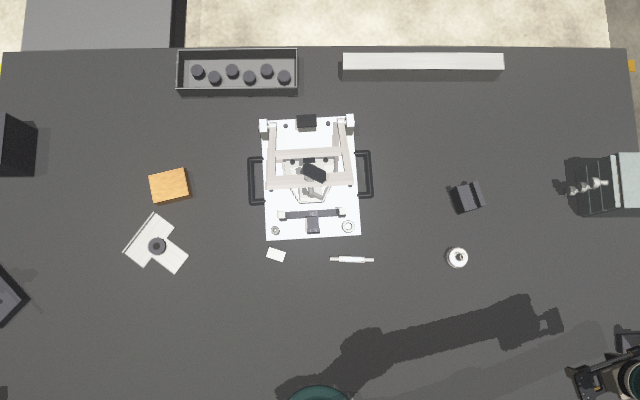

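The frame stands part-open, with its front bar at top-view rows ~175–190. The lever is black, near (315,173) in top and (313,163) in scene. I'll fit planes and axes from the clouds next.

```bash
cat > m.py <<'E'
from h import *
a=np.load("top_P.npy");fa=np.load("top_f.npy");b=np.load("scene_P.npy");fb=np.load("scene_f.npy")
# base plate: white at z~0.02
for n,P,f in(("top",a,fa),("scene",b,fb)):
    m=(abs(P[...,2]-.02)<.005)&(f.min(2)>150)&(P[...,0]>.3)&(P[...,0]<1)&(abs(P[...,1])<.3)
    k,l,st,c=cv2.connectedComponentsWithStats(cv2.morphologyEx(m.astype(np.uint8),cv2.MORPH_CLOSE,np.ones((9,9))))
    i=1+np.argmax(st[1:,4]); q=P[(l==i)&m]
    r=cv2.minAreaRect(q[:,:2].astype(np.float32)*1000); print(n,"plate",r,np.median(q[:,2]))
    # pillars / frame: elevated points in the region
    m=(P[...,2]>.1)&(P[...,0]>.4)&(P[...,0]<.9)&(abs(P[...,1])<.25)
    dark=m&(f.max(2)<70); q=P[dark]; print(n,"dark n",dark.sum(),np.nanmedian(q,0),np.nanmin(q,0),np.nanmax(q,0))
    np.save(n+"_dark.npy",q); np.save(n+"_light.npy",P[m&(f.min(2)>90)])
for n,f,c in(("top",fa,(230,100,390,250)),("scene",fb,(210,130,400,310))):
    cv2.imwrite(f"pics/{n}c.png",cv2.resize(f[c[1]:c[3],c[0]:c[2],::-1],None,fx=3,fy=3,interpolation=cv2.INTER_CUBIC))
x=cv2.imread("pics/topc.png");y=cv2.imread("pics/scenec.png")
x=cv2.resize(x,(400,375));y=cv2.resize(y,(396,375));cv2.imwrite("pics/both.png",np.hstack([x,y]))
E
python3 m.py
```

```text
top plate ((637.9487915039062, 18.150741577148438), (400.21990966796875, 261.5278015136719), 2.9681437015533447) 0.020622518902272846
  return np.nanmean(a, axis, out=out, keepdims=keepdims)
Traceback (most recent call last):
  File "m.py", line 11, in <module>
    dark=m&(f.max(2)<70); q=P[dark]; print(n,"dark n",dark.sum(),np.nanmedian(q,0),np.nanmin(q,0),np.nanmax(q,0))
                                                                                   ~~~~~~~~~^^^^^
ValueError: zero-size array to reduction operation fmin which has no identity
```

```bash
sed -i 's/^    dark=.*$/    dark=m\&(f.max(2)<90); q=P[dark]; print(n,"elev",m.sum(),"dark",dark.sum(),np.nanmax(P[m],0),np.nanmin(P[m],0),np.median(q,0) if len(q) else 0)/' m.py
cat >> m.py <<'E'
print(a[173,315],fa[173,315],b[163,313],fb[163,313])
print("top rows x,z at column 285", [tuple(np.round(a[v,345],3)) for v in range(115,195,8)])
E
python3 m.py
```

```text
top plate ((637.9487915039062, 18.150741577148438), (400.21990966796875, 261.5278015136719), 2.9681437015533447) 0.020622518902272846
top elev 3041 dark 328 [0.81959281 0.15287928 0.29360983] [ 0.57020148 -0.10023373  0.10001987] [0.6269108  0.01078706 0.27310455]
scene plate ((640.03857421875, 17.234275817871094), (399.60723876953125, 262.9312744140625), 3.0229198932647705) 0.02028262147040627
scene elev 4314 dark 366 [0.82298921 0.1536926  0.29406115] [ 0.57534978 -0.10043313  0.10003418] [0.63236096 0.01150095 0.270935  ]
[0.62095439 0.00411102 0.28148826] [82 84 86] [0.63092301 0.01084864 0.27744743] [29 28 30]
top rows x,z at column 285 [(np.float64(0.85), np.float64(-0.083), np.float64(0.004)), (np.float64(0.798), np.float64(-0.077), np.float64(0.091)), (np.float64(0.766), np.float64(-0.075), np.float64(0.123)), (np.float64(0.737), np.float64(-0.073), np.float64(0.149)), (np.float64(0.71), np.float64(-0.071), np.float64(0.17)), (np.float64(0.685), np.float64(-0.07), np.float64(0.189)), (np.float64(0.659), np.float64(-0.068), np.float64(0.214)), (np.float64(0.635), np.float64(-0.066), np.float64(0.235)), (np.float64(0.612), np.float64(-0.065), np.float64(0.254)), (np.float64(0.636), np.float64(-0.078), np.float64(0.02))]
```

View pics/both.png

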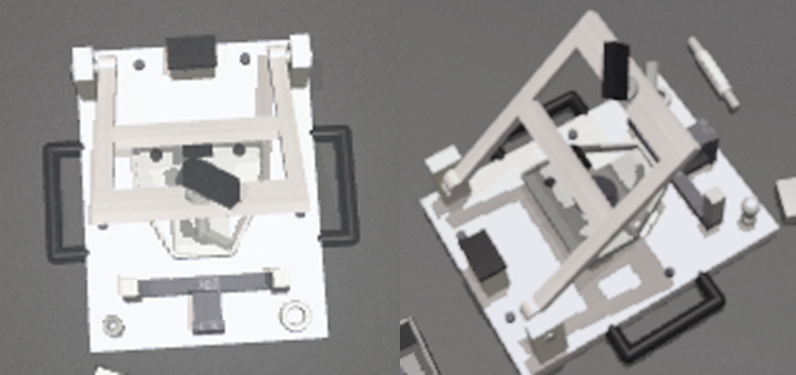

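Both crops show the lever turned about half a radian off the bar direction. The keeper is at top (313,222) with rests either side, and the pin and ring are in the front corners. Next I'll fit the fixture pose, frame angle and lever angle, then check reachability.

```bash
cat > m2.py <<'E'
from h import *
import json
out=[]
for n in("top","scene"):
    P=np.load(n+"_P.npy");f=np.load(n+"_f.npy")
    yaw=np.radians(3.0)
    M=np.array([[np.cos(yaw),-np.sin(yaw)],[np.sin(yaw),np.cos(yaw)]])
    m=(abs(P[...,2]-.02)<.004)&(f.min(2)>150)&(P[...,0]>.4)&(P[...,0]<.9)&(abs(P[...,1])<.25)
    q=P[m][:,:2]@M
    s=np.abs(q[:,0]-.64)<.1
    y0,y1=np.percentile(q[s,1],[.3,99.7])
    # x extent: histogram fall-offs
    hx,e=np.histogram(q[:,0],bins=np.arange(.4,.9,.004)); on=e[:-1][hx>12]
    print(n,"y",y0,y1,"x",on.min(),on.max()+.004)
    # x: restrict to central rows
    out.append((( on.min()+on.max()+.004)/2,(y0+y1)/2))
    # front/back pillars
    m=(abs(P[...,2]-.102)<.004)&(f.min(2)>150)&(P[...,0]>.65)&(P[...,0]<.9)&(abs(P[...,1])<.25)
    q=P[m]@np.block([[M,np.zeros((2,1))],[0,0,1]])
    for sgn in(q[:,1]>0,q[:,1]<-0.03): print(" pillar",np.median(q[sgn],0),sgn.sum(),"mid",(q[sgn].min(0)+q[sgn].max(0))/2)
    # frame plane
    L=np.load(n+"_light.npy"); L=L[L[:,2]>.12]
    best=None;rng=np.random.default_rng(0)
    for _ in range(300):
        t=L[rng.choice(len(L),3,False)]; nn=np.cross(t[1]-t[0],t[2]-t[0]); l=np.linalg.norm(nn)
        if l<1e-5: continue
        nn/=l; d=abs((L-t[0])@nn)<.002
        if best is None or d.sum()>best.sum(): best=d
    I=L[best]; c=I.mean(0); nn=np.linalg.svd(I-c)[2][2]; nn*=np.sign(nn[2])
    th=np.arctan2(np.hypot(nn[0],nn[1]),nn[2]); print(" plane",nn,"theta",th,"yaw",np.arctan2(nn[1],nn[0]),best.sum(),len(L))
    B=np.array([[np.cos(yaw)*np.cos(th),np.sin(yaw)*np.cos(th),-np.sin(th)],[-np.sin(yaw),np.cos(yaw),0],[np.cos(yaw)*np.sin(th),np.sin(yaw)*np.sin(th),np.cos(th)]])
    g=I@B.T; print(" frame inliers x",np.percentile(g[:,0],[.5,99.5]),"y",np.percentile(g[:,1],[.5,99.5]),"z",g[:,2].mean())
    D=np.load(n+"_dark.npy")@B.T; D=D-[g[:,0].min(),0,g[:,2].mean()]
    T=D[(abs(D[:,2]-.036)<.004)]; r=cv2.minAreaRect(T[:,:2].astype(np.float32)*1000)
    print(" lever top: n",len(T),len(D),r,"z",np.median(T[:,2])); 
    mm=T.mean(0);u=np.linalg.svd(T[:,:2]-mm[:2])[2][0]; print("  axis",u,"cw angle from -y", np.arctan2(-u[0],-u[1]),"bounds", ((T[:,:2]-mm[:2])@u).min(),((T[:,:2]-mm[:2])@u).max(), "mean",mm)
E
python3 m2.py
python3 - <<'E'
from h import *
q0=sensors.read_state()["qpos"]
yaw=np.radians(3)
for th in(.7,.2,.03):
  for cat in(0,.5,.8,1.58):
    r=[]
    for fl in(0,np.pi):
        # tool z = -normal; lever dir in frame: (-sin c,-cos c); tool y perpendicular
        Rf=R.from_euler('z',yaw)*R.from_euler('y',th)
        p=np.array([.64,.018,0])+R.from_euler('z',yaw).apply([.13,0,.085])+Rf.apply([-.24,0,.006+.005])
        x=np.array([-np.sin(cat),-np.cos(cat),0])*(1 if fl==0 else -1); z=np.array([0,0,-1.]); 
        Rt=Rf*R.from_matrix(np.stack([x,np.cross(z,x),z],1))
        s=arm.solve_ik(p,Rt.as_quat()); r.append(None if s is None else np.round(s,2))
    print(th,cat,np.round(p,3),r)
E
```

```text
top y -0.14523368910045462 0.11440802784819033 x 0.42400000000000004 0.8400000000000004
 pillar [0.79423204 0.09704997 0.10187942] 124 mid [0.79652517 0.08980824 0.10203762]
 pillar [ 0.79415619 -0.12839044  0.10237238] 112 mid [ 0.79698439 -0.11911211  0.10200544]
 plane [0.64112588 0.03665286 0.76655996] theta 0.6973293096720703 yaw 0.05710736338483092 1479 2436
 frame inliers x [0.2957939  0.50674129] y [-0.114993    0.08420472] z 0.5837113304765705
 lever top: n 114 328 ((10.958221435546875, -25.72109603881836), (57.300655364990234, 16.879833221435547), 46.22104263305664) z 0.035501087618220295
  axis [-0.67791874 -0.73513685] cw angle from -y 0.74492780401459 bounds -0.029853357360430186 0.027498938676227175 mean [ 0.00998123 -0.02645131  0.03558196]
scene y -0.14622347768358404 0.11356089732562581 x 0.43200000000000005 0.8400000000000004
 pillar [0.7946148  0.09767067 0.10212757] 192 mid [0.79165484 0.0890853  0.1020208 ]
 pillar [ 0.79807504 -0.12810598  0.10203464] 151 mid [ 0.79993309 -0.11962517  0.10198833]
 plane [0.64498778 0.03021249 0.76359543] theta 0.7019330928223738
[... 1056 characters left out ...]
 [array([ 0.51,  0.64, -0.82,  1.75,  0.45,  1.18,  1.14]), array([ 0.24,  0.52, -0.43,  1.77,  0.21,  1.11, -1.8 ])]
0.03 0 [0.531 0.012 0.103] [array([-0.99,  0.9 ,  1.34,  2.01, -0.97,  1.15, -2.29]), array([ 0.41,  0.53, -0.63,  1.93,  0.4 ,  0.85, -0.38])]
0.03 0.5 [0.531 0.012 0.103] [array([ 0.82,  0.94, -1.33,  1.91,  0.98,  1.2 ,  1.81]), array([ 0.37,  0.51, -0.57,  1.93,  0.36,  0.84, -0.85])]
0.03 0.8 [0.531 0.012 0.103] [array([ 0.82,  0.94, -1.33,  1.91,  0.98,  1.2 ,  1.51]), array([ 0.35,  0.5 , -0.54,  1.93,  0.34,  0.83, -1.13])]
0.03 1.58 [0.531 0.012 0.103] [array([ 0.54,  0.59, -0.81,  1.92,  0.53,  0.9 ,  1.07]), array([ 0.28,  0.48, -0.45,  1.94,  0.28,  0.82, -1.86])]
```

The frame is at about 0.70 rad and the catch at about 0.75 rad. The hinge, lever axis and sizes agree in both views. I'll press the bar down with closed, vertical fingers left of the catch to about 0.2 rad, then regrip the lever there.

```bash
cat >> h.py <<'E'
YAW=np.radians(3.0); RZ=R.from_euler('z',YAW)
FX=RZ.apply([.666,-.0157,0])
def fix(p): return FX+RZ.apply(p)
def fpt(th,p):  # frame coords (hinge origin) -> world
    return fix(np.array([.13,0,.085])+R.from_euler('y',th).apply(p))
def tool(th,cat):  # tool along -normal, x opposite the lever's pointing direction
    x=np.array([np.sin(cat),np.cos(cat),0]); z=np.array([0,0,-1.])
    return (RZ*R.from_euler('y',th)*R.from_matrix(np.stack([x,np.cross(z,x),z],1))).as_quat()
def F(): return np.array(sensors.read_state()["contact_force"])
E
cat > push.py <<'E'
from h import *
q=tool(0,np.pi/2)
def tp(th,up=0):
    return fpt(th,[-.24,.048,.006])+[0,0,.010*np.tan(th)+up]
effector.close(20)
p=tp(.70,.06); s=sensors.read_state()
arm.move_l(s["position"]+[0,0,.12],.3)
arm.move_pose(p,q); print(sensors.read_state()["time"],F())
arm.move_l(tp(.70,.006),.12); print(F())
for th in np.linspace(.68,.20,8):
    arm.move_l(tp(th),.06); print(round(th,3),np.round(F(),1))
    if np.linalg.norm(F())>40: break
arm.move_l(tp(.2,.09),.2)
print(sensors.read_state()["time"])
im=vision.get_image("scene"); save(im,"p1.png",(210,110,400,310),3); np.save("scene_P.npy",cloud(im)); np.save("scene_f.npy",im["frame"])
E
python3 push.py
```

```text
4.85 [-0.88082973  0.52420939 -0.45264942]
[-0.45477936 -0.12853821  0.87608737]
0.68 [-0.6  0.1 -0.3]
0.611 [-0.6  0.   0.1]
0.543 [-0.6 -0.6 -0.3]
0.474 [-0.3  0.3 -0.2]
0.406 [ 0.2 -0.3  0.9]
0.337 [ 0.   0.3 -0.1]
0.269 [-0.7 -0.1 -0.7]
0.2 [-0.6 -0.1  0.3]
9.425
```

View pics/p1.png

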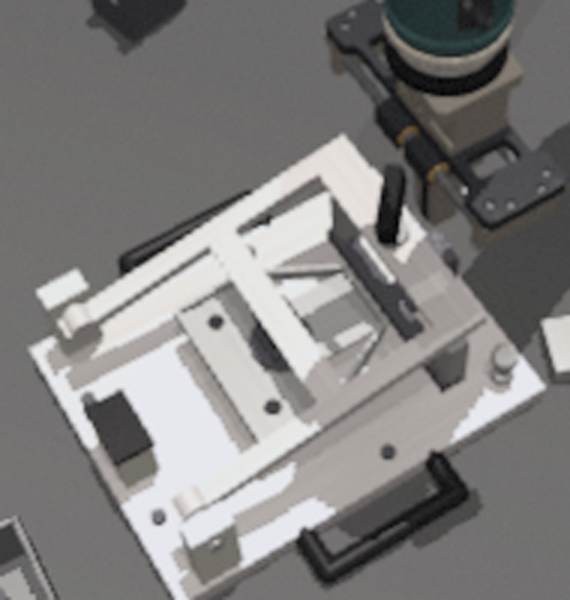

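The frame has come down. The lever is at crop (393,203) and the gripper is above and in front of it. I'll measure the frame angle and lever direction again.

```bash
cat > m3.py <<'E'
from h import *
def meas(im):
    P=cloud(im); f=im["frame"]
    g=RZ.inv().apply((P-FX).reshape(-1,3))-[.13,0,.085]; ok=np.isfinite(g[:,0]); c=f.reshape(-1,3)
    # arms: |y|~.09 , x from -.2 to -.05
    a=ok&(abs(abs(g[:,1])-.09)<.012)&(g[:,0]>-.24)&(g[:,0]<-.05)&(c.min(1)>80)&(g[:,2]>.012)
    # ransac line z=-tan*x
    q=g[a]; th=np.median(np.arctan2(q[:,2],-q[:,0])); 
    for _ in range(5):
        loc=R.from_euler('y',th).inv().apply(q); k=abs(loc[:,2]-.006)<.004; 
        if k.sum()<20: th+=.006/.15*-1; continue
        th+=np.median((loc[k,2]-.006)/-loc[k,0])
    L=R.from_euler('y',th).inv().apply(g[ok]); cc=c[ok]
    t=(abs(L[:,2]-.042)<.005)&(cc.max(1)<80)&(np.hypot(L[:,0]+.24,L[:,1])<.055)
    T=L[t]; m=T[:,:2].mean(0); cat=np.arctan2(-(m[0]+.24),-m[1])
    u=np.linalg.svd(T[:,:2]-m)[2][0]; u*=np.sign(u@(m-[-.24,0]))
    return th,k.sum(),cat,np.arctan2(-u[0],-u[1]),t.sum(),m,m-.014*u
if __name__=="__main__":
    for n in("scene","top"): print(n,meas(vision.get_image(n)))
E
python3 m3.py
```

```text
scene (np.float64(0.19434145338434622), np.int64(1298), np.float64(0.4313024252704354), np.float64(0.734671037987928), np.int64(114), array([-0.24492628, -0.01070468]), array([-0.23554147, -0.00031596]))
top (np.float64(0.1931647054369274), np.int64(522), np.float64(nan), np.float64(nan), np.int64(0), array([nan, nan]), array([nan, nan]))m3.py:15: RuntimeWarning: Mean of empty slice.
  T=L[t]; m=T[:,:2].mean(0); cat=np.arctan2(-(m[0]+.24),-m[1])
  ret = um.true_divide(
```

```bash
cat > grip.py <<'E'
from h import *
g=lambda th,h=.006: fpt(th,[-.24,0,.006+h])
T,C=.194,.735
q=tool(T,C)
print(np.round(arm.solve_ik(g(T,.07),q),2))
arm.move_pose(g(T,.075),q); effector.open_jaws()
arm.move_l(g(T),.1); print("down",np.round(F(),1))
effector.close(40); s=sensors.read_state(); print(s["time"],s["gripper_width"],s["gripper_force"],np.round(s["contact_force"],1))
for c in(.37,0.02):
    arm.move_l(g(T),.1,rotation=tool(T,c)); s=sensors.read_state(); print(c,s["time"],np.round(s["contact_force"],1),np.round(s["wrist_torque"],2))
im=vision.get_image("scene"); save(im,"p2.png",(210,110,400,310),3)
from m3 import meas
print(meas(im))
E
python3 grip.py
```

```text
[ 0.53  0.65 -0.9   1.6   0.46  1.33 -1.15]
down [ 0.4 -0.3  0.4]
13.7583 0.14978277274777138 39.999656081199646 [ 6.5 -3.2 -4.4]
0.37 14.275 [ 6.2 -3.5 -4.6] [-0.78 -1.91  0.22]
0.02 14.775 [ 6.  -2.9 -4.8] [-0.74 -2.03  0.25]
(np.float64(0.19397373843046423), np.int64(1021), np.float64(-2.1755487285860933), np.float64(-2.613097967377548), np.int64(84), array([-0.23658359,  0.00236121]), array([-0.24364286, -0.00972873]))
```

View pics/p2.png

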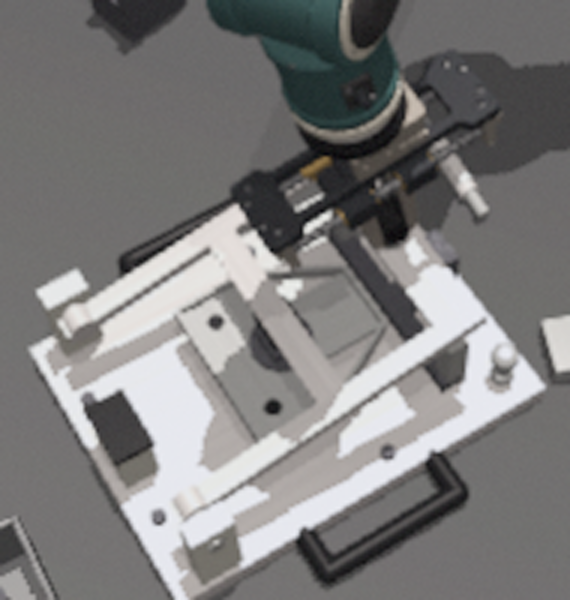

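Lever gripped: the opening is 13.8 mm, as it should be, and it's turned back along the bar. Next, lower along the arc and feel for the rests.

```bash
cat > press.py <<'E'
from h import *
g=lambda th,h=.006: fpt(th,[-.24,0,.006+h])
C=.02
for th in(.15,.11,.088):
    arm.move_l(g(th),.05,rotation=tool(th,C)); print(th,np.round(F(),1))
arm.sleep(.2); f0=np.mean([F()[2] for _ in range(5)]); prev=0; th=.088; print("f0",f0)
while th>-.02:
    th-=.0022
    arm.move_l(g(th),.01,rotation=tool(th,C)); arm.sleep(.05); s=sensors.read_state()
    d=s["contact_force"][2]-f0
    print(round(th,4),round(d,1),np.round(s["contact_force"][:2],1),round(1000*(s["position"]-g(th))[2],2))
    if d>19 or (d>11 and d-prev>3.5): break
    prev=d
print(sensors.read_state()["time"]); open("th","w").write(str(th))
E
python3 press.py
```

```text
0.15 [ 7.6 -3.2 -7. ]
0.11 [ 7.7 -2.6 -6.2]
0.088 [ 6.1 -3.9 -1.1]
f0 -0.8333207940999581
0.0858 2.5 [ 5.6 -4.8] 0.97
0.0836 4.8 [ 5.3 -4.6] 1.28
0.0814 6.9 [ 5.3 -4.5] 1.37
0.0792 7.1 [ 4.6 -4.7] 1.45
0.077 6.0 [ 5.5 -4.4] 1.49
0.0748 6.9 [ 5.4 -4.9] 1.5
0.0726 6.9 [ 5.4 -4.3] 1.52
0.0704 7.5 [ 4.7 -4.1] 1.53
0.0682 6.2 [ 5.1 -3.7] 1.52
0.066 6.7 [ 4.8 -4.1] 1.55
0.0638 7.9 [ 3.8 -4.1] 1.58
0.0616 7.6 [ 4.2 -4.5] 1.61
0.0594 7.7 [ 4.5 -4.3] 1.62
0.0572 7.7 [ 5.  -4.2] 1.59
0.055 7.7 [ 4.7 -3.6] 1.63
0.0528 7.2 [ 4.9 -3.8] 1.64
0.0506 7.6 [ 4.9 -4. ] 1.65
0.0484 7.9 [ 4.  -4.5] 1.67
0.0462 8.2 [ 4.  -5.5] 1.66
0.044 7.8 [ 4.2 -4.1] 1.69
0.0418 7.7 [ 4.4 -4.6] 1.7
0.0396 8.7 [ 3.6 -4.1] 1.68
0.0374 7.6 [ 4.1 -4.5] 1.71
0.0352 7.8 [ 3.5 -4.9] 1.72
0.033 8.9 [ 4.6 -4.9] 1.74
0.0308 8.3 [ 3.4 -5. ] 1.75
0.0286 8.9 [ 2.9 -4.8] 1.76
0.0264 9.2 [ 3.8 -4.2] 1.76
0.0242 9.8 [ 3.9 -5.2] 1.78
0.022 8.4 [ 3.9 -4.3] 1.78
0.0198 8.7 [ 3.8 -4.2] 1.81
0.0176 8.3 [ 3.6 -4.5] 1.82
0.0154 11.2 [ 2.4 -5.1] 2.1
0.0132 15.4 [ 1.6 -5.5] 2.56
26.1833
```

Contact: the force stays flat at about 8 N until 0.0176, then climbs. The rests are felt at about 0.017 rad. Next, turn the catch.

```bash
cat > turn.py <<'E'
from h import *
g=lambda th,h=.006: fpt(th,[-.24,0,.006+h])
th=float(open("th").read())
for c in(.3,.6,.9,1.2,1.4,1.5,1.57):
    arm.move_l(g(th),.05,rotation=tool(th,c)); s=sensors.read_state()
    print(c,round(s["time"],2),np.round(s["contact_force"],1),np.round(s["wrist_torque"],2),round(s["gripper_width"],3))
    if abs(s["contact_force"][2]-14.6)>10: break
im=vision.get_image("scene"); save(im,"p3.png",(210,110,400,310),3)
E
python3 turn.py
```

```text
0.3 26.62 [ 2.4 -4.8 13.4] [-1.26  0.1  -0.06] 0.146
0.6 27.07 [ 2.7 -4.8 13.4] [-1.24  0.21 -0.15] 0.147
0.9 27.52 [ 1.7 -5.6 14. ] [-1.19  0.14 -0.01] 0.149
1.2 27.97 [ 2.4 -5.4 13.5] [-1.11  0.24 -0.07] 0.152
1.4 28.32 [ 0.9 -5.2 13.4] [-1.05  0.2  -0.06] 0.148
1.5 28.57 [ 1.6 -5.  13.5] [-1.02  0.21 -0.14] 0.15
1.57 28.82 [ 1.8 -4.  13.2] [-1.01  0.17 -0.06] 0.148
```

View pics/p3.png

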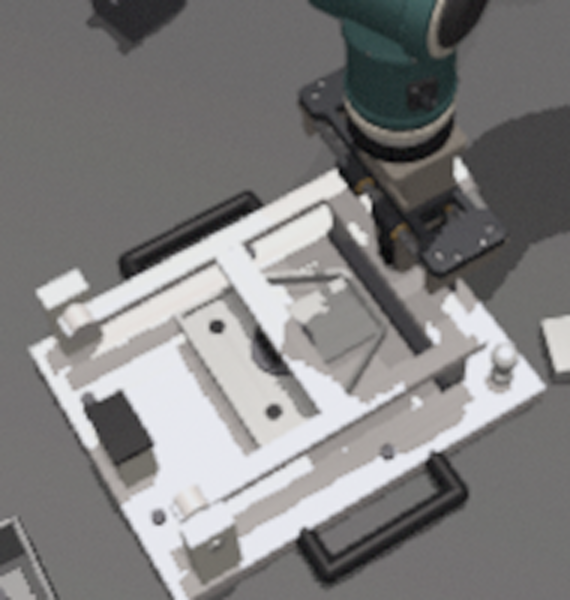

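The frame is down and the gripper has turned a quarter turn, all under steady force. I'll release, back off along the normal and verify before handing in.

```bash
cat > rel.py <<'E'
from h import *
from m3 import meas
th=float(open("th").read())
effector.open_jaws(); print(np.round(F(),1))
s=sensors.read_state(); arm.move_l(s["position"]+[0,0,.08],.1)
arm.move_l(sensors.read_state()["position"]+[-.1,-.1,.08],.3)
for n in("scene","top"):
    im=vision.get_image(n); print(n,meas(im))
    if n=="scene": save(im,"p4.png",(210,110,400,310),3)
print(sensors.read_state()["time"])
E
python3 rel.py
```

```text
[ 0.5 -0.3 -0. ]
scene (np.float64(0.03866910533913929), np.int64(318), np.float64(1.5289405734612693), np.float64(1.558515372592487), np.int64(104), array([-0.24963758, -0.00040362]), array([-2.35638638e-01, -2.31694976e-04]))
top (np.float64(0.04386486707252705), np.int64(318), np.float64(1.483765686122346), np.float64(1.5707963267948966), np.int64(1), array([-0.28176785, -0.00364429]), array([-0.26776785, -0.00364429]))
31.8167
```

View pics/p4.png

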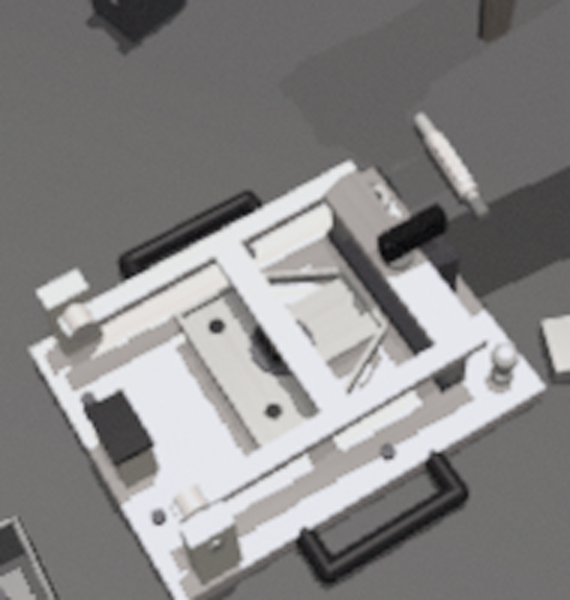

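The lever at crop (413,234) points straight out over the keeper. The catch reads 1.56 rad, the frame stays at about 0.03–0.04 rad, and the gripper is clear.

```bash
python3 -c "
from h import *
print(arm.hand_in())"
```

```text
the job is handed in; nothing more can be done
None
```

The job is handed in: by camera, the frame stayed down by itself at about 0.04 rad with the catch locked under the keeper at about 1.56 rad; the arm was clear at 31.8 s, and the judge's verdict was not shown.

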